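Make up a ribbon payout stand: guide rod into its clip, keyed spindle into the pulley hub

TASK

Make up the blue ribbon payout stand for the next reel: first press the loose guide rod down past the sprung orange jaw until it lies at the bottom of the twin fork clip with the jaw closed over it. Then take the drive spindle (the bright one with the brass key and red mark, not the dark plain one) from the rack and push it into the pulley hub, turning it until the key slips into the keyway, and on down against the ejector spring until its collar is flush on the hub. Finish there, still gripping the spindle and holding it pressed home so that a colleague can tighten the grub screw; leave the plain spindle, the white reel, the yellow screwdriver and the tape where they are.

Things in the scene. Friction and masses are not known exactly. Their poses are not given: they have to be found in the camera images.
- guide_rod: Loose guide rod, bright steel, 12 mm thick, 162 mm long over its two black square end caps (18 x 18 mm, 14 mm long each; the round part between is 134 mm). Lies on its caps on the bench, about 160 g. Origin at its middle on the axis (9 mm above the bench); x runs along the rod. Both ends are alike.
- stand: Payout stand, fixed: blue base plate 150 x 236 mm (local x, y), top 16 mm above the bench. Origin at bench level under its middle, z up. Pulley hub at y = +68 mm, twin fork clip at y = -66 mm. Clip: two forks, 8 mm plates at x = +-45 mm, upward slots 14 mm wide; prongs reach 86 mm above the bench on the hub side, 69 mm on the other. Between the forks, 82 mm are free for fingers.
- clip_seat (a point): Where the middle of the seated rod belongs: on the rod's axis, midway between the forks, 60 mm above the bench; x along the seated rod, y towards the hub, z up. Slot floors are 6 mm below this point; between the forks nothing else is within 20 mm below it. The rod's caps go outside the jaw's fingers, with +-9 mm of play along x.
- jaw (a joint): Sprung orange jaw of the clip, a finger just outside each fork (x = +-54.5 mm), hinged low on the side away from the hub. 0 = closed: slippery noses over the slots, 7.5 mm above the seated rod's axis, steep tops rising to 33 mm above it. Grows (rad) to about 0.15 as the rod, pressed straight down over the slots with 5 to 15 N, pushes it aside; it then springs back over the rod.
- hub_mouth (a point): Centre of the bore at the top face of the pulley hub (aluminium boss, 40 mm across, on a toothed pulley), 66 mm above the bench. z up, x from the bore's centre along the keyway; turns with the pulley. Bore 17 mm across, 44 mm deep; keyway 6.4 mm wide, to 11.8 mm from the axis, full depth. The pulley turns only stiffly (brake, 0.15 N m).
- ejector (a joint): Sprung brass ejector inside the bore: travel in m, 0 = free (top 26 mm below the hub face), about 0.008 with the spindle home. It pushes up with about 4 N at first and 8 N at home, and lifts the spindle again if it is let go.
- drive_spindle: Bright steel drive spindle, about 300 g, hanging upright by its collar in a rack hole. Origin on its axis at the collar's underside, z up, x towards the key (red marks on collar, head and top are over the key). When home, its origin lies at the hub mouth. Collar 32 mm across, 5 mm thick; above it the head with two flats, 20 mm (x) by 14 mm (y), from 5 to 45 mm above the origin.
- spindle_foot (a point): Lower end of the drive spindle's shaft, on its axis, 34 mm below the collar's underside; axes as the spindle's. Shaft 16 mm across with a 4 mm tall chamfer at the foot. The brass key, 5 mm wide, reaches to 11 mm from the axis on the +x side and runs from 12 to 32 mm above this point, so 12 mm of plain shaft enter the bore before the key meets the hub.
- plain_spindle: Plain spindle: sizes as the drive spindle's, but dark steel, no key, no red mark. Stands in the other rack hole and stays there. Origin and z as the drive spindle's.
- rack: Grey plastic rack block, fixed, 66 x 152 x 40 mm (local x, y, z) on a 6 mm flange 94 mm wide, origin at the middle of its underside; two through holes 26 mm across at y = +46 and -46 mm. Spindles hang in them with their collars on its top.
- full_reel: White ribbon reel lying flat, 124 mm across, 26 mm high, origin under its centre: leave alone.
- driver: Small yellow flat screwdriver lying on the bench, 124 mm long: leave alone.
- film_roll: Roll of orange film tape lying flat, 72 mm across, 20 mm high: leave alone.
Things that resemble listed ones, but are neither listed nor needed, are in the scene too. Leave any green look-alike of the drive_spindle alone.

How it is judged:
On the way:
1. the guide rod lies at the bottom of the fork clip with the jaw closed over it (x of guide_rod in the frame of clip_seat between -0.012 and 0.012 m and y of guide_rod in the frame of clip_seat between -0.003 and 0.003 m and z of guide_rod in the frame of clip_seat between -0.003 and 0.0025 m and angle between the x axis of guide_rod and the x axis of clip_seat, either way round below 0.05 rad and value of joint jaw below 0.04 rad), for 0.2 s.
At the end, for the whole second after the job is handed in: Spindle still gripped and pressed home: collar within 1.8 mm of the hub, ejector down over 6 mm, within 2 mm of the axis, tilt under 0.04 rad, over 3 N on the stand, at rest. Rod in the clip (3 mm across, 2.5 mm above, 12 mm along), under 0.05 rad askew, jaw closed to under 0.04 rad (all of step 1 and z of drive_spindle in the frame of hub_mouth between -0.002 and 0.0018 m and horizontal distance between drive_spindle and hub_mouth below 0.002 m and angle between drive_spindle's own z axis and vertical below 0.04 rad and angle between the x axis of drive_spindle and the x axis of hub_mouth, either way round below 0.2 rad and value of joint ejector above 0.006 m and contact force between the fingers and drive_spindle above 2 N and contact force between drive_spindle and stand above 3 N and linear speed of drive_spindle below 0.01 m/s); the arm keeps its last pose, push and grip.
It fails at once if the plain spindle is pushed or carried more than 25 mm from its place (distance of plain_spindle from where it was at the start of the episode above 0.025 m).
It fails at once if the white reel is pushed or carried more than 25 mm from its place (distance of full_reel from where it was at the start of the episode above 0.025 m).
It fails at once if the yellow screwdriver is pushed or carried more than 25 mm from its place (distance of driver from where it was at the start of the episode above 0.025 m).
It fails at once if the roll of tape is pushed or carried more than 25 mm from its place (distance of film_roll from where it was at the start of the episode above 0.025 m).
It also fails if it takes over 61 s, if anything falls off the work surface, if the arm or the gripper's body presses on something with over 40 N, if the wrist force passes 120 N, or if a joint passes its speed limit or range.

ROBOT

A 6-joint arm with a two-finger parallel gripper is mounted at the origin on a cart in front of the work surface, level with it; the furniture and walls round the work are solid. World frame = base frame: x ahead of the robot, y to its left, z up, the work surface at z = 0. Lengths are in m, angles in rad, forces in N, time in s.
With the tool pointing down it reaches from about 0.3 to 0.875 m from the base axis. Payload 6.4 kg.
Tool frame: the origin (TCP) lies on the centre line of the jaws, within the pads' length; the fingertips stand 25 mm ahead of it and the grasp point (between the pads) lies 6 mm ahead of it (ctrl.tip_reach is the distance from the TCP to the fingertips, in m); z points along the fingers, y is the line along which they close (so a half turn about z gives the same grasp; the last joint's range is limited). The gripper opens to 85 mm and grips with 20 to 120 N. Pads are 22 mm wide; open, the fingers measure 114 mm over their backs; the gripper's body (76 mm by 85 mm) begins 54 mm behind the grasp point. The pads swing forward as they close: fully open they stand 13 mm farther back than shut.
Start: joints at [-1.339, 0.181, 1.607, -0, 1.354, -0.206], TCP at [0.244, -0.521, 0.256] pointing down, gripper open.
Joint ranges: [-2.99, 2.99], [-0.89, 2.07], [0.3, 2.58], [-1.14, 4.28], [0, 2.63], [-3.12, 3.12]. Speed limits (rad/s): [2.57, 2.57, 3.01, 3.14, 3.14, 3.14].

INTERFACE

Orientations are given as a unit quaternion [w, x, y, z].
In Python, from bench import ctrl gives the robot as it stands.
- The arm moves only by the tool servo_tool, never from a script. Its argument "motion" is a list that holds one entry, the list of rows, each a list of 5 numbers: the shift along the tool's x, y, z in cm, then the turn about the tool's z in degrees, then the closure, from -1 (fully open) to 1 (shut). In form: [[[dx, dy, dz, twist, claw], ...]]. A call has 1 to 5 rows; each row is the pose to reach, as a shift and turn from the pose commanded when the call began, along the tool's axes at that moment; what a row does not reach only later rows make up. A row lasts 1/10 s, in which the tool goes at most 50 mm and 8.59 degrees, less where a joint would pass 70% of its speed; a pose out of reach is approached as far as the arm can. A call with a gripper value outside its range is refused whole. The fingers move at their own pace and stop on an object; the grip force is fixed at half the most. Time passes only in rows, so rows that repeat a pose let the fingers close. It gives the time, the measured TCP pose, the force, the opening and the grip force at its end, in the units of the state.
- ctrl.get_obs(): the state, without advancing time (a new reading comes with each control period).
- ctrl.camera(name): name is "scene" or "top"; returns a dict with "pixels" (384x512x3 uint8, red, green, blue), "depth" (384x512 float32, m along the optical axis (not along the pixel's ray), 0 where there is no reading), "fx", "fy", "cx", "cy" (pixels), "R" (3x3) and "t" (3): a world point X has camera coordinates R X + t. Camera axes: x right, y down, z forward; pixel columns grow to the right and rows downward; lengths in m; the calibration is good to about 2 mm. A picture is of the moment at which its call begins.
- ctrl.hand_in(): hands the job in; it is judged then, once.
The state is a dict: "time_s": time; "q": joint angles; "dq": joint speeds; "joint_efforts": joint torques, N m; "eef_pos": TCP position; "eef_rot": TCP orientation; "wrist_force": force on the tool from outside, world axes, zero at the start; "torque": the same for the moment, N m; "opening": opening from 0.0 (shut) to 1.0 (fully open); "grasp_force": force on a finger pad.
Only numpy, scipy, OpenCV 4.12 (cv2) and the standard library are available. Lean on these libraries where they do the work, as an engineer would, in place of code of your own. Each camera call takes 0.05 s, during which the arm holds its last target. There are 200 camera calls.

## Working session

There is one attempt and no reset: what is moved stays moved. The work goes in short steps, Python scripts to look and compute and a tool call to move; the robot and the scene stay as the last step left them, time stands still between calls to the robot, and variables do not carry over. Pictures are saved under pics/ and viewed, at most 10 in all, crops included, and the job is handed in when it is done.

Besides the shell and the picture viewer there is one more tool, called after ">>>" in YAML: its name, and indented under it one key for each argument. servo_tool: Moves the arm, as the interface text tells. Its arguments: {"type":"object","properties":{"motion":{"type":"array"}},"required":["motion"]}

```bash
mkdir -p pics; ls
cat > h.py <<'E'
import numpy as np, cv2
from bench import ctrl
def cap(name):
    c=ctrl.camera(name); np.savez(f'{name}.npz',**c); return c
def ld(name): return dict(np.load(f'{name}.npz'))
def cloud(c):
    d=c['depth']; v,u=np.mgrid[:d.shape[0],:d.shape[1]]
    P=np.stack([(u-c['cx'])/c['fx']*d,(v-c['cy'])/c['fy']*d,d],-1)
    return (P-c['t'])@c['R']
def ray(c,u,v,z):
    r=np.array([(u-c['cx'])/c['fx'],(v-c['cy'])/c['fy'],1])@c['R']; o=-c['R'].T@c['t']
    return o+r*(z-o[2])/r[2]
def proj(c,X):
    p=c['R']@np.array(X)+c['t']; return c['fx']*p[0]/p[2]+c['cx'],c['fy']*p[1]/p[2]+c['cy']
def save(img,n): cv2.imwrite(f'pics/{n}.png',img[:,:,::-1])
E
python3 - <<'E'
from h import *
for n in ('scene','top'):
    c=cap(n); print(n,c['fx'],c['cx'],c['cy'],-c['R'].T@c['t'],c['R'][2])
    save(cv2.resize(c['pixels'],(768,576),interpolation=cv2.INTER_CUBIC),n+'0')
print(ctrl.get_obs())
E
```

```text
pics
scene 475.72859526824334 254.8579485498496 188.78340340783217 [-0.50665     0.74528401  0.66056843] [ 0.76895342 -0.47603665 -0.42673147]
top 452.58459434581164 252.51180038888714 186.68165806255004 [0.19119512 0.10656176 1.69022247] [ 0.18676232  0.00647434 -0.98238379]
{'time_s': 0.1, 'q': array([-1.33929935e+00,  1.81510461e-01,  1.60788956e+00, -4.46416656e-06,
        1.35378348e+00, -2.06307581e-01]), 'dq': array([-0.00182755, -0.00089278, -0.00205647, -0.00064859,  0.00137511,
       -0.00092549]), 'joint_efforts': array([ 2.42487067e-04, -4.45879269e+01, -3.52241099e+01, -2.74103159e-04,
        4.06910534e-03, -1.41581083e-05]), 'eef_pos': array([ 0.24367847, -0.52031943,  0.25545854]), 'eef_rot': array([-7.95331823e-04,  9.76136003e-01,  2.17158630e-01, -1.21970127e-05]), 'wrist_force': array([0.43673198, 0.35596891, 0.12657944]), 'torque': array([-0.02444377,  0.02845908,  0.0197121 ]), 'grasp_force': 0.0, 'opening': 1.0032637795713422}
```

View pics/scene0.png

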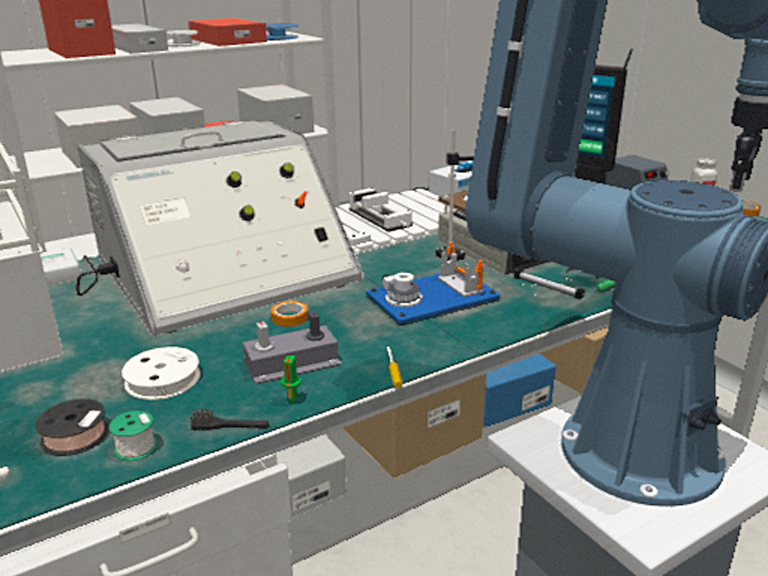

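View pics/top0.png

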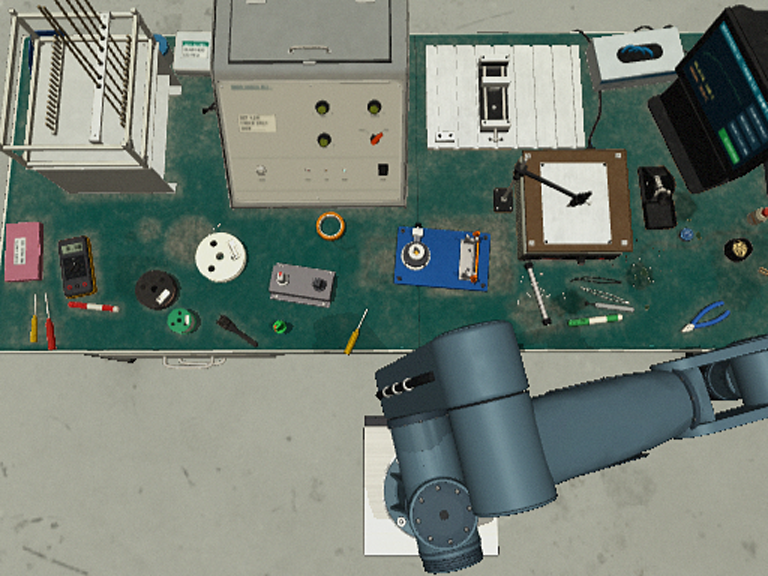

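Scene shows the rack at (292,350), with the bright spindle at (263,335) and the dark one at (315,325). The green look-alike stands alone at (291,378). In top, the stand is at (440,258) and the rod runs (530,265)-(547,322). I'll enlarge these to confirm the spindle, and measure.

Run:
```python
from h import *
t=ld('top'); s=ld('scene')
a=cv2.resize(t['pixels'][145:240,175:375],None,fx=4,fy=4,interpolation=cv2.INTER_CUBIC)[:300] 
a=cv2.resize(t['pixels'][145:220,175:375],(800,300),interpolation=cv2.INTER_CUBIC)
b=cv2.resize(s['pixels'][160:272,155:275],(320,299),interpolation=cv2.INTER_CUBIC)
d=cv2.resize(s['pixels'][155:225,240:352],(478,299),interpolation=cv2.INTER_CUBIC)
save(np.vstack([a,np.pad(np.hstack([b,d]),((0,0),(0,2),(0,0)))]),'crop1')
P=cloud(t); px=t['pixels']; hsv=cv2.cvtColor(px,cv2.COLOR_RGB2HSV)
roi=np.zeros(px.shape[:2],bool)
# blue base
m=(hsv[...,0]>105)&(hsv[...,0]<125)&(hsv[...,1]>150)&(hsv[...,2]>60); m[:, :250]=0; m[:,335:]=0; m[:140]=0; m[205:]=0
m=cv2.morphologyEx(m.astype(np.uint8),cv2.MORPH_CLOSE,np.ones((25,25)))
v,u=np.nonzero(m); W=np.array([ray(t,a,b,.016)[:2] for a,b in zip(u,v)])
r=cv2.minAreaRect((W*1000).astype(np.float32)); print('base',r, np.median(P[m>0],0))
# grey rack by height
for lo,hi,nm,box in ((.03,.05,'rack top',(170,225,165,205)),(.004,.03,'rod',(340,370,170,222))):
    u0,u1,v0,v1=box; q=P[v0:v1,u0:u1]; k=(q[...,2]>lo)&(q[...,2]<hi); print(nm,k.sum(),cv2.minAreaRect((q[k][:,:2]*1000).astype(np.float32)),np.median(q[k],0))
# high points
for nm,box,lo in (('spL',(178,200,172,200),.06),('spR',(202,225,172,200),.06)):
    u0,u1,v0,v1=box; q=P[v0:v1,u0:u1]; k=(q[...,2]>lo); print(nm,k.sum(),q[k].mean(0),q[k].max(0),q[k].min(0))
print('bench z',np.median(P[215:225,290:330,2]))
```

```text
base ((565.9669799804688, -41.4090576171875), (234.1422576904297, 150.27394104003906), 84.87894439697266) [ 0.56172313 -0.04049352  0.01804308]
rack top 645 ((501.3164367675781, 311.7584228515625), (153.23080444335938, 67.15499877929688), 80.74311065673828) [0.49789891 0.30952354 0.04008057]
rod 457 ((474.3914794921875, -266.8260498046875), (110.30361938476562, 192.8905487060547), 87.7687759399414) [ 0.48181491 -0.27351559  0.00758955]
spL 35 [0.48124188 0.33404046 0.21673327] [0.51989006 0.36316579 1.69022247] [0.19119512 0.10656176 0.06209529]
spR 36 [0.44279363 0.2380952  0.35041034] [0.5035869  0.27172964 1.69022247] [0.19119512 0.10656176 0.06466431]
bench z 0.7955343675057134
```

View pics/crop1.png

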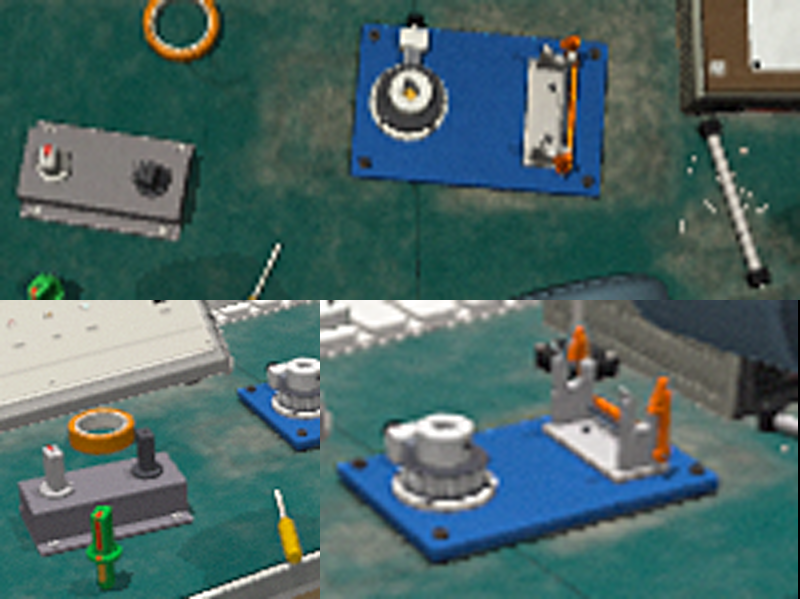

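The bright spindle with the red mark, at crop (50,165) on the left end of the rack, is the drive spindle. The dark one at (152,178) is plain, and the green one at (45,290) stands outside the rack. The rod lies at crop (708,130)-(760,278). Next I refine the positions and enlarge the hub bore and spindle head.

```bash
cat > m.py <<'E'
from h import *
res={}
for n in ('top','scene'):
    c=ld(n); px=c['pixels']; hsv=cv2.cvtColor(px,cv2.COLOR_RGB2HSV); P=cloud(c)
    m=((hsv[...,0]>104)&(hsv[...,0]<126)&(hsv[...,1]>140)&(hsv[...,2]>50))
    X=[ray(c,u,v,.016) for v in (0,) for u in (0,)]
    w=np.zeros_like(m); 
    if n=='top': w[140:205,250:335]=1
    else: w[170:225,235:340]=1
    cs,_=cv2.findContours((m&w).astype(np.uint8),cv2.RETR_EXTERNAL,cv2.CHAIN_APPROX_NONE)
    k=max(cs,key=cv2.contourArea)
    k=cv2.convexHull(k)[:,0]
    W=np.array([ray(c,u,v,.016)[:2] for u,v in k],np.float32)*1000
    print(n,'base',cv2.minAreaRect(W))
    # hub top by depth
    i=(np.abs(P[...,2]-.066)<.004)&(np.linalg.norm(P[...,:2]-[.572,.027],axis=-1)<.024)
    q=P[i]; print(' hubtop',i.sum(),q.mean(0),cv2.minEnclosingCircle((q[:,:2]*1000).astype(np.float32)))
    i=(P[...,2]>.0045)&(P[...,2]<.03)&(np.linalg.norm(P[...,:2]-[.475,-.272],axis=-1)<.11)
    l,lab,st,ce=cv2.connectedComponentsWithStats(i.astype(np.uint8)); j=1+np.argmax(st[1:,4]); q=P[lab==j]
    print(' rod',len(q),cv2.minAreaRect((q[:,:2]*1000).astype(np.float32)),q.mean(0))
    # spindle head pts
    i=(P[...,2]>.055)&(P[...,2]<.1)&(np.linalg.norm(P[...,:2]-[.508,.357],axis=-1)<.03); q=P[i]
    print(' head',i.sum(),q.mean(0),q.min(0),q.max(0)); t=P[i&(P[...,2]>.08)]; print('  top',len(t),t.mean(0) if len(t) else 0)
    red=((hsv[...,0]<8)|(hsv[...,0]>172))&(hsv[...,1]>110)&(np.linalg.norm(P[...,:2]-[.508,.357],axis=-1)<.04)
    for v,u in zip(*np.nonzero(red)): print('   red',u,v,P[v,u].round(4),px[v,u])
    i=(np.abs(P[...,2]-.041)<.004)&(P[...,0]>.44)&(P[...,0]<.57)&(P[...,1]>.22)&(P[...,1]<.41)
    print(' rack',i.sum(),cv2.minAreaRect((P[i][:,:2]*1000).astype(np.float32)))
    i=(P[...,2]>.05)&(P[...,2]<.11)&(np.linalg.norm(P[...,:2]-[.56,-.108],axis=-1)<.09)
    np.save(n+'_clip.npy',P[i]); print(' clip',i.sum())
t=ld('top');s=ld('scene')
def z(c,u,v,r,sz): return cv2.resize(c['pixels'][v-r:v+r,u-r:u+r],(sz,sz),interpolation=cv2.INTER_CUBIC)
hu=[tuple(int(round(x)) for x in proj(c,(.572,.027,.066))) for c in (t,s)]
hd=[tuple(int(round(x)) for x in proj(c,(.508,.357,.07))) for c in (t,s)]
print(hu,hd)
save(np.vstack([np.hstack([z(t,*hu[0],9,300),z(s,*hu[1],13,300)]),np.hstack([z(t,*hd[0],9,300),z(s,*hd[1],13,300)])]),'crop2')
E
python3 m.py
```

```text
top base ((565.7345581054688, -41.51788330078125), (234.6854248046875, 150.6002197265625), 85.15625762939453)
 hubtop 55 [0.57169204 0.02687523 0.0655774 ] ((572.827392578125, 26.343578338623047), 19.814403533935547)
 rod 233 ((492.5058898925781, -289.1373596191406), (194.27078247070312, 73.68582916259766), 16.813722610473633) [ 0.48819548 -0.27693128  0.01292992]
 head 33 [0.50842804 0.35522194 0.07802516] [0.4982935  0.34892122 0.05983317] [0.51989006 0.36316579 0.09221849]
  top 17 [0.50835525 0.35587976 0.08512216]
   red 186 181 [0.5185 0.3583 0.0834] [183  82  76]
   red 187 181 [0.5177 0.3541 0.0871] [172  74  67]
   red 186 182 [0.5148 0.3582 0.0835] [230  62  50]
   red 187 182 [0.5155 0.3552 0.0795] [222 101  90]
   red 186 183 [0.5108 0.3579 0.0847] [141  53  47]
 rack 425 ((501.16107177734375, 311.27581787109375), (152.45346069335938, 66.91520690917969), 80.53242492675781)
 clip 78
scene base ((555.5827026367188, -32.251853942871094), (240.5560302734375, 164.5992889404297), 84.9084243774414)
 hubtop 66 [0.56832692 0.03176888 0.06568987] ((570.7277221679688, 28.788551330566406), 21.75684928894043)
 rod 348 ((485.876708984375, -270.4954528808594), (115.00824737548828, 172.89779663085938), 80.00255584716797) [ 0.50756074 -0.27192431  0.01495643]
 head 101 [0.50141907 0.36244358 0.07334176] [0.49072671 0.3533033  0.05500224] [0.51962562 0.36801607 0.08724289]
  top 33 [0.50409729 0.36142345 0.08471024]
   red 173 214 [0.5196 0.3577 0.084 ] [138  66  56]
   red 173 215 [0.5107 0.3614 0.0862] [251  72  68]
   red 174 215 [0.5103 0.3588 0.0856] [218  96  93]
 rack 675 ((498.9713439941406, 315.8807373046875), (152.1231689453125, 74.29652404785156), 82.25534057617188)
 clip 206
[(277, 167), (269, 184)] [(187, 185), (176, 221)]
```

View pics/crop2.png

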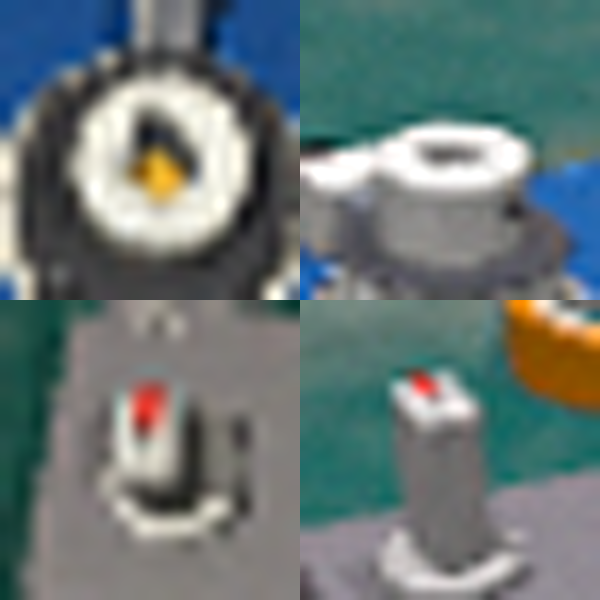

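Top left: the keyway notch sits up and to the left of the bore centre (147,115 against 162,160), so its heading is about +18° from world x. Bottom row: the red mark is on the +x side of the bright head. Now the rod axis, nearby box heights and the finger reach.

```bash
cat >> h.py <<'E'
def head(q):
    w,x,y,z=q; return np.degrees(np.arctan2(2*(x*y+w*z),1-2*(y*y+z*z)))
def plan(xy=None,z=None,hd=None):
    "shift in tool axes (cm) and twist (deg) to bring TCP to xy,z,heading of tool x"
    o=ctrl.get_obs(); p=o['eef_pos']; h=head(o['eef_rot']); t=np.array([*(p[:2] if xy is None else xy),p[2] if z is None else z])
    d=(t-p)*100; a=np.radians(h); ex=np.array([np.cos(a),np.sin(a)]); ey=np.array([np.sin(a),-np.cos(a)])
    tw=0 if hd is None else (h-hd+90)%180-90
    print('at',p.round(4),'h',round(h,2),'F',o['wrist_force'].round(1),'op',round(o['opening'],3),'| dx %.2f dy %.2f dz %.2f tw %.1f'%(d[:2]@ex,d[:2]@ey,-d[2],tw))
E
python3 - <<'E'
from h import *
c=ld('top'); P=cloud(c); px=c['pixels'].astype(int)
hsv=cv2.cvtColor(c['pixels'],cv2.COLOR_RGB2HSV)
w=np.zeros(px.shape[:2],bool); w[172:220,345:370]=1
g=(hsv[...,1]<60)&(hsv[...,2]>110)&w
n,lab,st,ce=cv2.connectedComponentsWithStats(g.astype(np.uint8)); j=1+np.argmax(st[1:,4]); v,u=np.nonzero(lab==j)
W=np.array([ray(c,a,b,.013)[:2] for a,b in zip(u,v)]); m=W.mean(0); vt=np.linalg.svd(W-m)[2][0]; s=(W-m)@vt
print('bright',len(u),m,np.degrees(np.arctan2(vt[1],vt[0])),s.min(),s.max(), 'mid',m+vt*(s.min()+s.max())/2)
for a,b in ((352,177.5),(365,214.5)): print('cap',ray(c,a,b,.015))
D=(hsv[...,2]<55)&w; n,lab,st,ce=cv2.connectedComponentsWithStats(D.astype(np.uint8)); 
for i in range(1,n): 
  if st[i,4]>5: print('dark',ce[i],st[i],ray(c,*ce[i],.014))
q=P[100:175,340:425].reshape(-1,3); q=q[(q[:,2]>.05)&(q[:,2]<.4)]; print('box',q.min(0),q.max(0),np.percentile(q[:,2],[50,90,98]))
f=q[q[:,2]<.15]; print(f.min(0),f.max(0))
print(ctrl.tip_reach)
s=ld('scene'); Q=cloud(s); i=(Q[...,2]>.05)&(Q[...,0]>.4)&(Q[...,0]<.75)&(Q[...,1]>-.5)&(Q[...,1]<-.15); print('scene tall',i.sum(),Q[i][:,2].max(),Q[i].min(0))
cl=np.load('scene_clip.npy'); a=np.radians(-4.84); R=np.array([[np.cos(a),np.sin(a)],[-np.sin(a),np.cos(a)]])
for nm in('top','scene'):
  q=np.load(nm+'_clip.npy'); l=(q[:,:2]-[.5611,-.1073])@R.T*1000
  for lo,hi in((.05,.066),(.066,.072),(.072,.088),(.088,.1)):
    k=(q[:,2]>lo)&(q[:,2]<hi)&(abs(l[:,0])<70); print(nm,lo,k.sum(),l[k].mean(0).round(1),l[k].min(0).round(1),l[k].max(0).round(1))
plan((.474,-.268),.12,18)
E
```

```text
bright 103 [ 0.47612334 -0.27883116] -164.5824896322033 -0.06537603333997144 0.06524161658774182 mid [ 0.47618813 -0.27881329]
cap [ 0.5436704  -0.25819585  0.015     ]
cap [ 0.40295308 -0.3003921   0.015     ]
dark [351.70833333 174.4375    ] [345 172  16   8  48] [ 0.55572355 -0.25782224  0.014     ]
dark [364.13043478 214.13043478] [361 212   7   5  23] [ 0.40447252 -0.2974723   0.014     ]
box [ 0.54624141 -0.48806956  0.05010646] [ 0.81458582 -0.18342403  0.3253223 ] [0.11771677 0.1242558  0.24644619]
[ 0.54624141 -0.48806956  0.05010646] [ 0.81458582 -0.19826046  0.14937263]
0.025
scene tall 475 0.2994407620496298 [ 0.55780887 -0.26181654  0.05031741]
top 0.05 29 [13.1 -1.9] [-57.2 -15.6] [52.7 16.8]
top 0.066 14 [-0.2 -2.5] [-56.6 -13.5] [57.4 14.2]
top 0.072 28 [-7.8  1.2] [-58.1 -15.5] [56.2 16.6]
top 0.088 7 [ 6.5 -6.6] [-56.8 -13.6] [56.3 15.2]
scene 0.05 96 [-7.5  3.2] [-62.4 -13.6] [49.2 23.1]
scene 0.066 28 [6.8 6.4] [-60.3 -10.8] [54.4 21.4]
scene 0.072 74 [-8.   2.9] [-65.8 -15.1] [61.1 22.3]
scene 0.088 8 [-17.4  -5.7] [-60.  -9.] [50.5 -2.2]
at [ 0.2437 -0.5203  0.2555] h 25.08 F [0.4 0.4 0.1] op 1.003 | dx 31.56 dy -13.09 dz 13.55 tw 7.1
```

>>> servo_tool:
  motion:
    - [[4,-1.6,1,5,-1],[8,-3.2,2,9.6,-1],[12.5,-4.8,3,9.6,-1],[17,-6.5,4,9.6,-1],[21,-8,5,9.6,-1]]

```text
time_s: 0.6
eef_pos: [0.4011, -0.3573, 0.2056]
eef_rot: [-0.0, 0.991, 0.135, -0.0]
wrist_force: [0.2, 0.3, -0.2]
opening: 0.999
grasp_force: 0.0
```

```bash
python3 -c "
from h import *
plan((.476,-.279),.12,15.5)"
```

```text
at [ 0.4011 -0.3573  0.2056] h 15.49 F [ 0.2  0.3 -0.2] op 0.999 | dx 9.31 dy -5.55 dz 8.56 tw -0.0
```

>>> servo_tool:
  motion:
    - [[4,-2.5,2,0,0],[9.3,-5.5,5,0,0],[9.3,-5.5,9,0,0],[9.3,-5.5,13.5,0,0],[9.3,-5.5,15,0,0]]

```text
time_s: 1.1
eef_pos: [0.4725, -0.278, 0.0513]
eef_rot: [-0.003, 0.991, 0.136, -0.003]
wrist_force: [-0.9, -0.3, 0.3]
opening: 0.503
grasp_force: 0.0
```

Run:
```python
from h import *
c=cap('scene');t=cap('top')
a=cv2.resize(c['pixels'][150:225,300:410],(440,300),interpolation=cv2.INTER_CUBIC);u,v=map(int,proj(t,(.476,-.279,.02)))
b=cv2.resize(t['pixels'][v-37:v+38,u-44:u+44],(352,300),interpolation=cv2.INTER_CUBIC)
save(np.hstack([a,b]),'rod1'); plan((.476,-.279),.03,15.5)
```

```text
at [ 0.4732 -0.28    0.0538] h 15.48 F [-0.7  0.8 -0.1] op 0.496 | dx 0.30 dy -0.03 dz 2.38 tw -0.0
```

View pics/rod1.png

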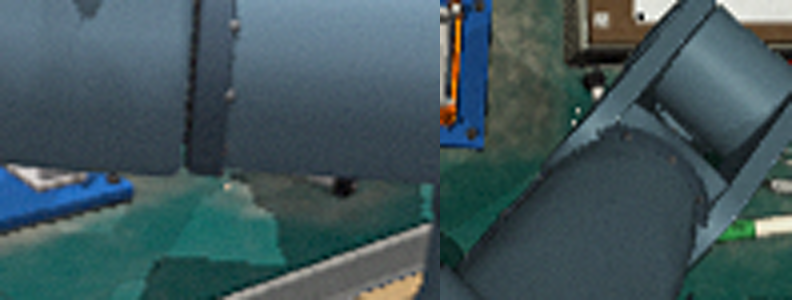

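The arm hides the rod in both views, but the pose is as planned. I'll descend and close.

>>> servo_tool:
  motion:
    - [[0.2,0,1.2,0,0],[0.2,0,2.4,0,0],[0.2,0,2.5,0,0.4],[0.2,0,2.5,0,1],[0.2,0,2.5,0,1]]

```text
time_s: 1.7
eef_pos: [0.4772, -0.2814, 0.032]
eef_rot: [0.0, 0.991, 0.135, 0.0]
wrist_force: [0.1, -0.5, -1.2]
opening: 0.106
grasp_force: 58.6
```

>>> servo_tool:
  motion:
    - [[0,0,0,0,1],[0,0,0,0,1],[0,0,0,0,1]]

```text
time_s: 2.0
eef_pos: [0.4772, -0.2813, 0.0319]
eef_rot: [0.0, 0.991, 0.135, 0.0]
wrist_force: [-0.7, -0.4, 2.9]
opening: 0.107
grasp_force: 59.0
```

>>> servo_tool:
  motion:
    - [[0,0,0,0,0],[0,0,0,0,0.2],[0,0,0.4,0,0.3],[0,0,0.4,0,1],[0,0,0.4,0,1]]

```text
time_s: 2.5
eef_pos: [0.4768, -0.2807, 0.027]
eef_rot: [-0.0, 0.991, 0.135, -0.0]
wrist_force: [-0.2, 0.2, -1.3]
opening: 0.112
grasp_force: 58.5
```

>>> servo_tool:
  motion:
    - [[0,0,0,0,1],[0,0,0,0,1],[0,0,-1,0,1],[0,0,-5,0,1],[0,0,-10,0,1]]

```text
time_s: 3.0
eef_pos: [0.4753, -0.2796, 0.1266]
eef_rot: [-0.002, 0.991, 0.135, -0.002]
wrist_force: [1.9, -0.7, -1.6]
opening: 0.109
grasp_force: 58.7
```

>>> servo_tool:
  motion:
    - [[0,0,-5,0,1],[0,0,-8,0,1],[0,0,-8,0,1]]

```text
time_s: 3.3
eef_pos: [0.4794, -0.2831, 0.2141]
eef_rot: [0.004, 0.991, 0.135, 0.004]
wrist_force: [1.8, 0.2, -2.1]
opening: 0.111
grasp_force: 58.7
```

```bash
python3 -c "
from h import *
plan((.5611,-.1073),.21,-4.84)"
```

```text
at [ 0.4794 -0.2831  0.2141] h 15.5 F [ 1.8  0.2 -2.1] op 0.111 | dx 12.57 dy -14.76 dz 0.41 tw 20.3
```

>>> servo_tool:
  motion:
    - [[2.5,-2.9,0,5,1],[5,-5.8,0,10,1],[7.5,-8.8,0,15,1],[10,-11.8,0,20.3,1],[12.8,-14.8,0,20.3,1]]

```text
time_s: 3.8
eef_pos: [0.5603, -0.1025, 0.2063]
eef_rot: [-0.0, 0.999, -0.044, -0.001]
wrist_force: [0.7, -1.9, -1.9]
opening: 0.109
grasp_force: 58.9
```

>>> servo_tool:
  motion:
    - [[0,0,0,0,1],[0,0,0,0,1]]

```text
time_s: 4.0
eef_pos: [0.5603, -0.103, 0.2063]
eef_rot: [-0.0, 0.999, -0.041, -0.001]
wrist_force: [0.5, -0.4, -2.2]
opening: 0.108
grasp_force: 59.0
```

Run:
```python
from h import *
plan((.5611,-.1073),.15,-4.84)
c=cap('scene');t=cap('top')
u,v=map(int,proj(c,(.561,-.107,.12)));a=cv2.resize(c['pixels'][v-40:v+40,u-55:u+55],(413,300),interpolation=cv2.INTER_CUBIC);u,v=map(int,proj(t,(.561,-.107,.12)))
b=cv2.resize(t['pixels'][v-37:v+38,u-44:u+44],(352,300),interpolation=cv2.INTER_CUBIC)
save(np.hstack([a,b]),'rod2')
```

```text
at [ 0.5603 -0.103   0.2063] h -4.67 F [ 0.5 -0.4 -2.2] op 0.108 | dx 0.12 dy 0.42 dz 5.63 tw 0.2
```

View pics/rod2.png

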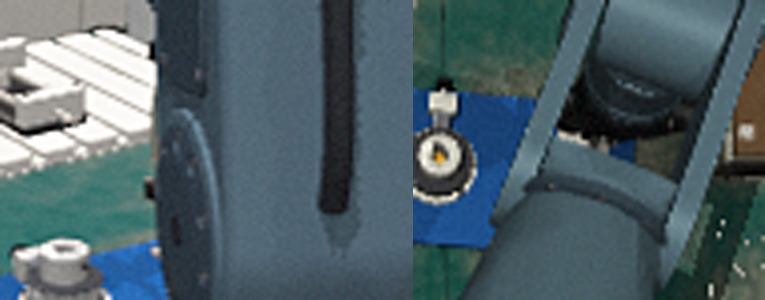

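>>> servo_tool:
  motion:
    - [[0.1,0.7,3,0.2,1],[0.1,0.7,6,0.2,1],[0.1,0.7,8.3,0.2,1],[0.1,0.7,8.3,0.2,1]]

```text
time_s: 4.5
eef_pos: [0.5579, -0.1116, 0.1204]
eef_rot: [-0.001, 0.999, -0.045, -0.004]
wrist_force: [-0.5, -0.2, -1.3]
opening: 0.115
grasp_force: 58.9
```

>>> servo_tool:
  motion:
    - [[0,0,0.6,0,1],[0,0,1.2,0,1],[0,0,1.8,0,1],[0,0,2.3,0,1],[0,0,2.3,0,1]]

```text
time_s: 5.0
eef_pos: [0.5613, -0.1107, 0.1012]
eef_rot: [-0.0, 0.999, -0.044, 0.0]
wrist_force: [0.6, 3.5, -0.9]
opening: 0.108
grasp_force: 59.1
```

```bash
python3 -c "
from h import *
plan((.5611,-.1073),.078,-4.84)"
```

```text
at [ 0.5613 -0.1107  0.1012] h -5.01 F [ 0.6  3.5 -0.9] op 0.108 | dx -0.05 dy -0.34 dz 2.32 tw -0.2
```

>>> servo_tool:
  motion:
    - [[0,-0.1,0,0,1],[0,-0.2,0,0,1],[0,-0.3,0,0,1],[0,-0.3,0,0,1]]

```text
time_s: 5.4
eef_pos: [0.5614, -0.108, 0.1013]
eef_rot: [-0.0, 0.999, -0.044, -0.0]
wrist_force: [0.8, 3.2, -1.0]
opening: 0.107
grasp_force: 59.0
```

>>> servo_tool:
  motion:
    - [[0,-0.1,0,0,1],[0,-0.2,0,0,1],[0,-0.2,0,0,1]]

```text
time_s: 5.7
eef_pos: [0.5615, -0.1061, 0.1012]
eef_rot: [-0.0, 0.999, -0.044, -0.0]
wrist_force: [-0.4, 2.4, -1.6]
opening: 0.11
grasp_force: 59.0
```

>>> servo_tool:
  motion:
    - [[0,-0.1,0,0,1],[0,-0.1,0,0,1]]

```text
time_s: 5.9
eef_pos: [0.5616, -0.1052, 0.1012]
eef_rot: [0.0, 0.999, -0.044, -0.0]
wrist_force: [0.5, 3.5, -1.4]
opening: 0.111
grasp_force: 59.0
```

>>> servo_tool:
  motion:
    - [[0,-0.1,0,0,1],[0,-0.1,0,0,1]]

```text
time_s: 6.1
eef_pos: [0.5617, -0.1042, 0.1013]
eef_rot: [0.0, 0.999, -0.044, -0.0]
wrist_force: [-0.1, 2.4, -0.1]
opening: 0.11
grasp_force: 59.0
```

>>> servo_tool:
  motion:
    - [[0,-0.1,0,0,1],[0,-0.1,0,0,1]]

```text
time_s: 6.3
eef_pos: [0.5619, -0.1036, 0.1014]
eef_rot: [0.0, 0.999, -0.044, 0.0]
wrist_force: [-0.3, -0.5, -2.5]
opening: 0.108
grasp_force: 58.9
```

>>> servo_tool:
  motion:
    - [[0,-0.1,0,0,1],[0,-0.1,0,0,1]]

```text
time_s: 6.5
eef_pos: [0.562, -0.1023, 0.1013]
eef_rot: [0.0, 0.999, -0.044, 0.0]
wrist_force: [0.3, -0.1, -1.8]
opening: 0.106
grasp_force: 58.9
```

>>> servo_tool:
  motion:
    - [[0,-0.1,0,0,1],[0,-0.1,0,0,1]]

```text
time_s: 6.7
eef_pos: [0.5621, -0.1012, 0.1013]
eef_rot: [0.0, 0.999, -0.044, 0.0]
wrist_force: [0.6, 0.3, -1.6]
opening: 0.112
grasp_force: 58.9
```

>>> servo_tool:
  motion:
    - [[0,-0.1,0,0,1],[0,-0.1,0,0,1]]

```text
time_s: 6.9
eef_pos: [0.5622, -0.1002, 0.1013]
eef_rot: [0.0, 0.999, -0.044, 0.0]
wrist_force: [-0.1, -0.3, -2.1]
opening: 0.107
grasp_force: 58.9
```

>>> servo_tool:
  motion:
    - [[0,0.2,0,0,1],[0,0.4,0.2,0,1],[0,0.4,0.4,0,1],[0,0.4,0.6,0,1],[0,0.4,0.6,0,1]]

```text
time_s: 7.4
eef_pos: [0.5618, -0.1038, 0.095]
eef_rot: [-0.0, 0.999, -0.044, -0.0]
wrist_force: [1.2, 2.8, -0.6]
opening: 0.112
grasp_force: 59.0
```

>>> servo_tool:
  motion:
    - [[0,-0.1,0,0,1],[0,-0.2,0,0,1],[0,-0.2,0,0,1]]

```text
time_s: 7.7
eef_pos: [0.5618, -0.1034, 0.0951]
eef_rot: [0.001, 0.999, -0.044, -0.0]
wrist_force: [0.9, -5.1, -4.2]
opening: 0.108
grasp_force: 58.9
```

>>> servo_tool:
  motion:
    - [[0,-0.1,0,0,1],[0,-0.2,0,0,1],[0,-0.2,0,0,1]]

```text
time_s: 8.0
eef_pos: [0.5619, -0.1031, 0.0952]
eef_rot: [0.002, 0.999, -0.044, -0.0]
wrist_force: [-2.5, -12.6, -4.9]
opening: 0.107
grasp_force: 58.9
```

>>> servo_tool:
  motion:
    - [[0,0.3,0,0,1],[0,0.5,0,0,1],[0,0.5,0.2,0,1],[0,0.5,0.4,0,1],[0,0.5,0.6,0,1]]

```text
time_s: 8.5
eef_pos: [0.562, -0.1042, 0.0895]
eef_rot: [-0.001, 0.999, -0.044, 0.0]
wrist_force: [0.3, 4.9, 0.5]
opening: 0.11
grasp_force: 59.5
```

>>> servo_tool:
  motion:
    - [[0,0,0.2,0,1],[0,0,0.4,0,1],[0,0,0.6,0,1],[0,0,0.6,0,1]]

```text
time_s: 8.9
eef_pos: [0.5609, -0.1047, 0.0821]
eef_rot: [-0.0, 0.999, -0.044, -0.001]
wrist_force: [2.0, 2.8, -7.1]
opening: 0.111
grasp_force: 58.8
```

>>> servo_tool:
  motion:
    - [[0,0,0.2,0,1],[0,0,0.4,0,1],[0,0,0.5,0,1],[0,0,0.5,0,1]]

```text
time_s: 9.3
eef_pos: [0.562, -0.1057, 0.0785]
eef_rot: [0.0, 0.999, -0.044, 0.0]
wrist_force: [-0.9, 0.5, -1.5]
opening: 0.107
grasp_force: 59.2
```

>>> servo_tool:
  motion:
    - [[0,0,0.1,0,1],[0,0,0.2,0,1],[0,0,0.2,0,1]]

```text
time_s: 9.6
eef_pos: [0.5623, -0.1057, 0.0777]
eef_rot: [0.0, 0.999, -0.044, 0.001]
wrist_force: [-2.5, 1.1, 6.9]
opening: 0.113
grasp_force: 60.4
```

>>> servo_tool:
  motion:
    - [[0,0,-0.1,0,1],[0,0,-0.1,0,0.6],[0,0,-0.1,0,0.6],[0,0,-0.1,0,0.6],[0,0,-0.1,0,0.55]]

```text
time_s: 10.1
eef_pos: [0.5618, -0.1053, 0.0773]
eef_rot: [0.0, 0.999, -0.044, 0.0]
wrist_force: [-0.1, 0.3, -0.2]
opening: 0.227
grasp_force: 0.0
```

>>> servo_tool:
  motion:
    - [[0,0,-1,0,0.55],[0,0,-3,0,0.55],[0,0,-6,0,0.5],[0,0,-10,0,0.5],[0,0,-14,0,0.5]]

```text
time_s: 10.6
eef_pos: [0.5614, -0.1051, 0.2191]
eef_rot: [-0.0, 0.999, -0.044, -0.0]
wrist_force: [-0.1, -0.8, 0.4]
opening: 0.252
grasp_force: 0.0
```

```bash
python3 -c "
from h import *
plan((.508,.356),.2,0)"
```

```text
at [ 0.5614 -0.1051  0.2191] h -5.02 F [-0.1 -0.8  0.4] op 0.252 | dx -9.35 dy -45.46 dz 1.91 tw -5.0
```

>>> servo_tool:
  motion:
    - [[-1,-5,0,-2,0],[-2,-10,0,-5,0],[-3,-15,0,-5,0],[-4,-20,0,-5,0],[-5,-24.5,0,-5,0]]

```text
time_s: 11.1
eef_pos: [0.533, 0.145, 0.2184]
eef_rot: [-0.0, 1.0, -0.0, 0.001]
wrist_force: [0.5, -0.5, 0.6]
opening: 0.497
grasp_force: 0.0
```

```bash
cp scene.npz s1.npz
python3 - <<'E'
from h import *
s=cap('scene');t=cap('top')
for n,c in (('top',t),('scene',s)):
    u,v=map(int,proj(c,(.508,.356,.085))); px=c['pixels'][v-7:v+8,u-7:u+8].astype(int)
    g=px.max(-1); r=(px[...,0]-px[...,1]>60)
    m=(g>190)|r; 
    yy,xx=np.nonzero(m); W=np.array([ray(c,a+u-7,b+v-7,.085)[:2] for a,b in zip(xx,yy)])
    k=np.linalg.norm(W-[.508,.357],axis=1)<.016; W=W[k]
    print(n,len(W),cv2.minAreaRect((W*1000).astype(np.float32)),W.mean(0))
    yy,xx=np.nonzero(r); R=np.array([ray(c,a+u-7,b+v-7,.085)[:2] for a,b in zip(xx,yy)]); print('red',R.mean(0) if len(R) else 0)
u,v=map(int,proj(s,(.561,-.105,.07)));a=cv2.resize(s['pixels'][v-25:v+25,u-35:u+35],(420,300),interpolation=cv2.INTER_CUBIC);u,v=map(int,proj(t,(.561,-.105,.07)))
b=cv2.resize(t['pixels'][v-25:v+25,u-30:u+30],(360,300),interpolation=cv2.INTER_CUBIC)
save(np.hstack([a,b]),'clip'); plan((.508,.356),.2,0)
E
```

```text
top 8 ((510.6028747558594, 357.318603515625), (5.787594318389893, 16.094919204711914), 73.19506072998047) [0.51214908 0.35745561]
red [0.51445065 0.35615557]
scene 15 ((506.1742858886719, 361.59393310546875), (18.992666244506836, 10.632502555847168), 0.23227064311504364) [0.50499254 0.36208887]
red [0.52233107 0.33758623]
at [0.5319 0.1488 0.2182] h 0.36 F [0.  0.  0.2] op 0.504 | dx -2.26 dy -20.74 dz 1.82 tw 0.4
```

View pics/clip.png

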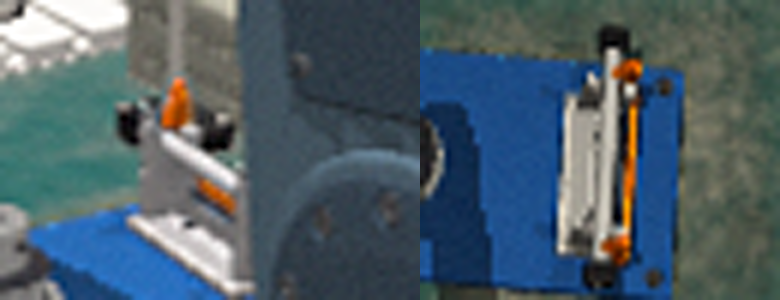

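The rod lies in the slots with both orange noses over it (scene crop (190,150), top crop (610,160)). On to the drive spindle.

>>> servo_tool:
  motion:
    - [[-0.5,-4.8,0,0,0],[-1,-9.6,0,0,0],[-1.5,-14,0,0,0],[-2,-18,0,0,0],[-2.4,-20.9,0,0,0]]

```text
time_s: 11.7
eef_pos: [0.5091, 0.3541, 0.218]
eef_rot: [-0.0, 1.0, 0.0, 0.0]
wrist_force: [0.3, 0.4, -1.1]
opening: 0.498
grasp_force: 0.0
```

>>> servo_tool:
  motion:
    - [[0,0,4,0,0],[0,0,7,0,0],[0,0,7,0,0]]

```text
time_s: 12.0
eef_pos: [0.5065, 0.3506, 0.1429]
eef_rot: [0.002, 1.0, -0.0, -0.004]
wrist_force: [-1.1, -0.2, 0.0]
opening: 0.5
grasp_force: 0.0
```

Run:
```python
from h import *
plan((.508,.358),.076,0)
s=cap('scene');t=cap('top'); r=[]
for c in (s,t):
    u,v=map(int,proj(c,(.508,.358,.085))); r.append(cv2.resize(c['pixels'][v-20:v+20,u-25:u+25],(375,300),interpolation=cv2.INTER_CUBIC))
save(np.hstack(r),'sp')
```

```text
at [0.5065 0.3506 0.1429] h -0.0 F [-1.1 -0.2  0. ] op 0.5 | dx 0.15 dy -0.74 dz 6.69 tw -0.0
```

View pics/sp.png

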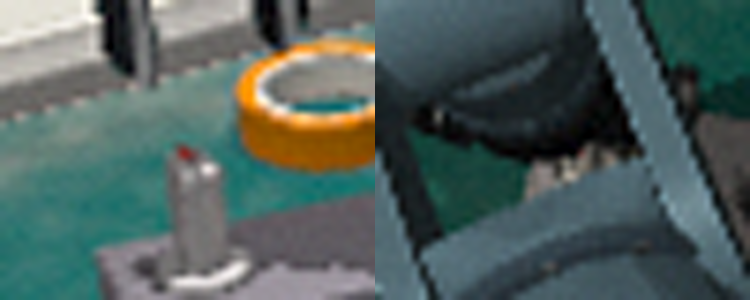

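The scene view shows the bright spindle (crop 190,160) under and between the open fingers (130,70 and 290,30). The tape is clear.

>>> servo_tool:
  motion:
    - [[0,0,1,0,0],[0,0,1,0,0]]

```text
time_s: 12.3
eef_pos: [0.51, 0.352, 0.138]
eef_rot: [-0.0, 1.0, -0.0, 0.001]
wrist_force: [-0.8, 1.0, -0.1]
opening: 0.495
grasp_force: 0.0
```

```bash
python3 -c "
from h import *
plan((.508,.358),.076,0)"
```

```text
at [0.51  0.352 0.138] h -0.05 F [-0.8  1.  -0.1] op 0.495 | dx -0.20 dy -0.60 dz 6.20 tw -0.1
```

>>> servo_tool:
  motion:
    - [[-0.2,-0.6,1,0,0],[-0.2,-0.6,3,0,0],[-0.2,-0.6,5,0,0],[-0.2,-0.6,6.2,0,0],[-0.2,-0.6,6.2,0,0]]

```text
time_s: 12.8
eef_pos: [0.506, 0.3578, 0.0732]
eef_rot: [0.001, 1.0, -0.0, -0.002]
wrist_force: [-0.3, -0.5, 0.5]
opening: 0.501
grasp_force: 0.0
```

>>> servo_tool:
  motion:
    - [[0,0,0,0,0.5],[0,0,0,0,1],[0,0,0,0,1],[0,0,0,0,1],[0,0,0,0,1]]

```text
time_s: 13.3
eef_pos: [0.5083, 0.3586, 0.0766]
eef_rot: [-0.001, 1.0, -0.0, 0.001]
wrist_force: [-0.5, 0.2, 4.7]
opening: 0.155
grasp_force: 60.1
```

>>> servo_tool:
  motion:
    - [[0,0,-0.5,0,1],[0,0,-3,0,1],[0,0,-6,0,1],[0,0,-9,0,1],[0,0,-11,0,1]]

```text
time_s: 13.8
eef_pos: [0.5074, 0.358, 0.1868]
eef_rot: [0.0, 1.0, -0.0, 0.0]
wrist_force: [0.0, 0.7, -3.7]
opening: 0.153
grasp_force: 59.2
```

```bash
python3 -c "
from h import *
plan((.572,.0275),.18,18)"
```

```text
at [0.5074 0.358  0.1868] h -0.02 F [ 0.   0.7 -3.7] op 0.153 | dx 6.48 dy 33.05 dz 0.68 tw -18.0
```

>>> servo_tool:
  motion:
    - [[1,4.8,0,-4,1],[2,9.6,0,-8,1],[3,14.4,0,-12,1],[4,19.2,0,-16,1],[5,24,0,-18,1]]

```text
time_s: 14.3
eef_pos: [0.5564, 0.1163, 0.1845]
eef_rot: [-0.0, 0.987, 0.158, -0.001]
wrist_force: [0.8, 0.7, -4.7]
opening: 0.155
grasp_force: 59.7
```

```bash
python3 -c "
from h import *
plan((.572,.0275),.165,18)"
```

```text
at [0.5564 0.1163 0.1845] h 18.14 F [ 0.8  0.7 -4.7] op 0.155 | dx -1.28 dy 8.92 dz 1.95 tw 0.1
```

>>> servo_tool:
  motion:
    - [[-0.6,4.5,1,0,1],[-1.3,8.9,1.9,0,1],[-1.3,8.9,1.9,0,1],[-1.3,8.9,1.9,0,1]]

```text
time_s: 14.7
eef_pos: [0.5715, 0.0285, 0.1652]
eef_rot: [-0.001, 0.988, 0.155, -0.001]
wrist_force: [-0.2, 0.5, -3.1]
opening: 0.152
grasp_force: 60.2
```

Run:
```python
from h import *
plan((.572,.0275),.165,18)
s=cap('scene');t=cap('top'); r=[]
for c in (s,t):
    u,v=map(int,proj(c,(.572,.0275,.09))); print(u,v); r.append(cv2.resize(c['pixels'][v-20:v+20,u-25:u+25],(375,300),interpolation=cv2.INTER_CUBIC))
save(np.hstack(r),'hub')
```

```text
at [0.5715 0.0285 0.1652] h 17.82 F [-0.2  0.5 -3.1] op 0.152 | dx 0.02 dy 0.11 dz 0.02 tw -0.2
269 176
277 165
```

View pics/hub.png

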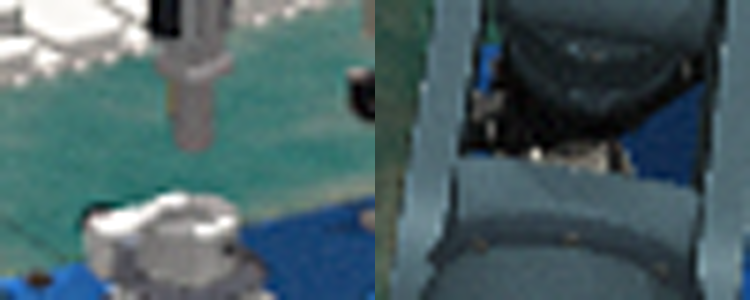

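>>> servo_tool:
  motion:
    - [[0,0,1.2,0,1],[0,0,2.4,0,1],[0,0,2.7,0,1],[0,0,3,0,1],[0,0,3,0,1]]

```text
time_s: 15.3
eef_pos: [0.5721, 0.0298, 0.1357]
eef_rot: [-0.0, 0.988, 0.157, -0.001]
wrist_force: [0.2, 0.2, -3.8]
opening: 0.152
grasp_force: 60.1
```

>>> servo_tool:
  motion:
    - [[0,0,0.2,0,1],[0,0,0.4,0,1],[0,0,0.4,0,1]]

```text
time_s: 15.6
eef_pos: [0.5724, 0.0294, 0.1322]
eef_rot: [0.0, 0.988, 0.156, -0.0]
wrist_force: [-0.2, -0.1, -4.0]
opening: 0.151
grasp_force: 60.1
```

>>> servo_tool:
  motion:
    - [[0,0,0.2,0,1],[0,0,0.4,0,1],[0,0,0.4,0,1]]

```text
time_s: 15.9
eef_pos: [0.5725, 0.0295, 0.1281]
eef_rot: [-0.0, 0.988, 0.156, 0.0]
wrist_force: [0.2, 0.3, -3.6]
opening: 0.155
grasp_force: 60.1
```

>>> servo_tool:
  motion:
    - [[0,0,0.2,0,1],[0,0,0.4,0,1],[0,0,0.4,0,1]]

```text
time_s: 16.2
eef_pos: [0.5725, 0.0295, 0.124]
eef_rot: [-0.0, 0.988, 0.156, 0.0]
wrist_force: [1.2, -0.8, -4.1]
opening: 0.158
grasp_force: 60.1
```

>>> servo_tool:
  motion:
    - [[0,0,0.1,0,1],[0,0,0.2,0,1],[0,0,0.2,0,1]]

```text
time_s: 16.5
eef_pos: [0.5725, 0.0295, 0.1222]
eef_rot: [-0.0, 0.988, 0.156, 0.0]
wrist_force: [0.2, -0.5, -5.2]
opening: 0.149
grasp_force: 60.1
```

>>> servo_tool:
  motion:
    - [[0,0,0.1,0,1],[0,0,0.2,0,1],[0,0,0.2,0,1]]

```text
time_s: 16.8
eef_pos: [0.5725, 0.0295, 0.1202]
eef_rot: [-0.0, 0.988, 0.156, 0.0]
wrist_force: [0.6, -0.1, -3.9]
opening: 0.154
grasp_force: 60.1
```

>>> servo_tool:
  motion:
    - [[0,0,0.2,0,1],[0,0,0.3,0,1],[0,0,0.3,0,1]]

```text
time_s: 17.1
eef_pos: [0.5725, 0.0295, 0.1172]
eef_rot: [0.0, 0.988, 0.156, 0.0]
wrist_force: [1.1, 0.2, -4.5]
opening: 0.154
grasp_force: 60.1
```

>>> servo_tool:
  motion:
    - [[0,0,0.2,0,1],[0,0,0.3,0,1],[0,0,0.3,0,1]]

```text
time_s: 17.4
eef_pos: [0.5724, 0.0295, 0.1141]
eef_rot: [-0.0, 0.988, 0.156, -0.0]
wrist_force: [1.4, -0.7, -4.4]
opening: 0.154
grasp_force: 60.1
```

>>> servo_tool:
  motion:
    - [[0,0,0.2,0,1],[0,0,0.4,0,1],[0,0,0.5,0,1],[0,0,0.5,0,1]]

```text
time_s: 17.8
eef_pos: [0.5725, 0.0295, 0.1095]
eef_rot: [0.0, 0.988, 0.156, 0.0]
wrist_force: [0.1, -0.6, 0.2]
opening: 0.152
grasp_force: 60.8
```

>>> servo_tool:
  motion:
    - [[0,0,0.2,0,1],[0,0,0.4,0,1],[0,0,0.5,0,1],[0,0,0.5,0,1]]

```text
time_s: 18.2
eef_pos: [0.5726, 0.0295, 0.1044]
eef_rot: [0.0, 0.988, 0.156, 0.0]
wrist_force: [-0.6, 1.0, 2.4]
opening: 0.154
grasp_force: 61.0
```

>>> servo_tool:
  motion:
    - [[0,0,0.1,0,1],[0,0,0.2,0,1],[0,0,0.3,0,1],[0,0,0.3,0,1]]

```text
time_s: 18.6
eef_pos: [0.5726, 0.0295, 0.1026]
eef_rot: [0.0, 0.988, 0.156, 0.0]
wrist_force: [-6.5, 0.5, 13.5]
opening: 0.157
grasp_force: 62.7
```

>>> servo_tool:
  motion:
    - [[0,0,0.1,0,1],[0,0,0.2,0,1],[0,0,0.2,0,1]]

```text
time_s: 18.9
eef_pos: [0.5727, 0.0295, 0.1025]
eef_rot: [0.0, 0.988, 0.157, 0.0]
wrist_force: [-12.8, 0.8, 27.0]
opening: 0.152
grasp_force: 64.9
```

>>> servo_tool:
  motion:
    - [[0,0,-0.1,0,1],[0,0,-0.1,0,1],[0,0,-0.1,0,1]]

```text
time_s: 19.2
eef_pos: [0.5727, 0.0295, 0.1025]
eef_rot: [0.0, 0.988, 0.156, 0.0]
wrist_force: [-8.4, 0.8, 19.5]
opening: 0.155
grasp_force: 63.5
```

Run:
```python
from h import *
plan((.5725,.0295),.1026,18); print(ctrl.get_obs()['torque'])
s=cap('scene');t=cap('top'); r=[]
for c,X in ((s,(.572,.0275,.08)),(s,(.562,-.105,.07)),(t,(.562,-.105,.07))):
    u,v=map(int,proj(c,X)); r.append(cv2.resize(c['pixels'][v-25:v+25,u-20:u+20],(240,300),interpolation=cv2.INTER_CUBIC))
save(np.hstack(r),'fin')
```

```text
at [0.5727 0.0295 0.1025] h 18.0 F [-8.4  0.8 19.5] op 0.155 | dx -0.02 dy -0.00 dz -0.01 tw 0.0
[0.17329977 1.6027824  0.02953762]
```

View pics/fin.png

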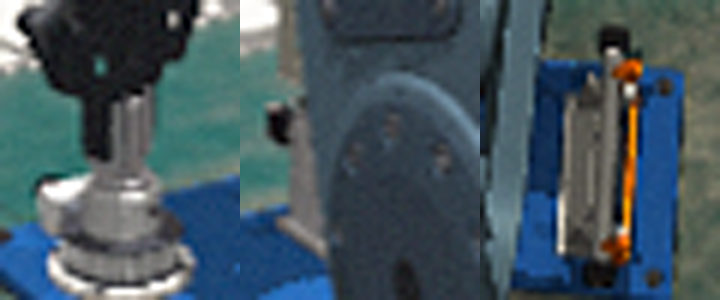

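The collar is flush on the hub (crop 120,195), the spindle is upright and gripped, and the rod is still under the jaw (610,160). Handing in.

```bash
python3 -c "
from bench import ctrl
print(ctrl.hand_in())"
```

```text
the job is handed in; nothing more can be done
None
```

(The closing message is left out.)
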